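# Close a two-part casting mould and latch it

### The arm

A 6-joint arm with a two-finger parallel gripper is mounted at the origin on the work surface. World frame = base frame: x ahead of the robot, y to its left, z up, the work surface at z = 0. Lengths are in mm, angles in rad, forces in N, time in s.
With the tool pointing down it reaches from about 325 to 850 mm from the base axis. Payload 15.5 kg.
Tool frame: the origin (TCP) lies on the front face of the gripper's body, between the roots of the fingers; the fingertips stand 78 mm ahead of it and the grasp point (between the pads) lies 60 mm ahead of it (ctrl.grip_depth is the distance from the TCP to the grasp point, in mm); z points along the fingers, y is the line along which they close (so a half turn about z gives the same grasp; the last joint's range is limited). The gripper opens to 91 mm and grips with 3 to 60 N. Pads are 32 mm wide; open, the fingers measure 118 mm over their backs; the gripper's body (76 mm by 178 mm) begins 60 mm behind the grasp point.
Start: joints at [-1.373, 0.494, 1.345, -0, 1.302, -0.096], TCP at [180.996, -598.22, 292.215] pointing down, gripper open.
Joint ranges: [-2.91, 2.91], [-0.82, 2.16], [0.22, 2.67], [-1.22, 4.37], [0.12, 2.79], [-3.08, 3.08]. Speed limits (rad/s): [1.89, 1.89, 2.57, 3.01, 3.01, 3.01].

### API

Orientations are given as a unit quaternion [x, y, z, w].
In Python, from station import monitor, optics, ctrl, finder gives the robot as it stands. The module is installed in compiled form; this text tells all that it offers.
- The arm moves only by the tool arm_command, never from a script. Its argument "deltas" is a list that holds one entry, the list of rows, each a list of 7 numbers: the shift along the tool's x, y, z in mm, then the turn, a rotation vector about the tool's x, y, z in rad, then the finger opening in mm, from 0 to 91.2. In form: [[[tx, ty, tz, ax, ay, az, hand], ...]]. A call has exactly 8 rows; each row is the pose to reach, as a shift and turn from the pose commanded when the call began, along the tool's axes at that moment; what a row does not reach only later rows make up. A row lasts 1/12 s, in which the tool goes at most 41.7 mm and 7.16 degrees, less where a joint would pass 70% of its speed; a pose out of reach is approached as far as the arm can. A call with a gripper value outside its range is refused whole. The fingers move at their own pace and stop on an object; the grip force is fixed at half the most. Time passes only in rows, so rows that repeat a pose let the fingers close, or fill a call up. It gives the time, the measured TCP pose, the force, the opening and the grip force at its end, in the units of the state.
- monitor.read_state(): the state, without advancing time (a new reading comes with each control period).
- optics.grab_frame(name): name is "scene" or "top" or "wrist"; returns the picture (420x560x3 uint8, red, green, blue); there is no depth.
- optics.camera_params(name): a dict with "fx", "fy", "cx", "cy" (pixels), "k1" (the pictures are not rectified: a ray, as slopes to the right and down, at radius r is drawn at 1 + k1 r^2 times it, then the intrinsics apply), "cam_to_world" (4x4, takes a point from camera to world coordinates); the wrist camera has in their place "mount" (4x4, takes a point from camera to tool coordinates, whose origin is the TCP and whose axes are the flange's). Camera axes: x right, y up, looking along -z (the intrinsics and any distortion apply to the point x, -y, -z); pixel columns grow to the right and rows downward; lengths in mm; the calibration is good to about 2 mm. A picture is of the moment at which its call begins: read the wrist's pose just before it. camera_params takes no time and is no camera call.
- ctrl.finish_job(): hands the job in; it is judged then, once.
Trained networks look in the newest picture that a camera, given by its name, has taken for a name from the list of things; names that differ only in an ending like _2 or _b are one class to them, and where a whole thing is asked for, a point or a joint stands for the part that bears it (a point fixed in the world has none). Each returns a list of dicts, best first, with "p" (0 to 1); they miss things now and then, are a little off and sometimes report something else, mostly with a low value. They report only what shows in the picture. A call takes as long as a camera call. They do not tell look-alikes from the thing itself.
- finder.spot_in(camera, name): "uv" ([column, row] in pixels, amid what is visible of it).
The state is a dict: "time": time; "qpos": joint angles; "joint_velocities": joint speeds; "joint_efforts": joint torques, N m; "ee_pos": TCP position; "eef_rot": TCP orientation; "contact_force": force on the tool from outside, world axes, zero at the start; "ft_torque": the same for the moment, N m; "grip_width": finger opening in mm; "finger_force": force on a finger pad.
Only numpy, scipy, OpenCV 4.12 (cv2) and the standard library are available. Lean on these libraries where they do the work, as an engineer would, in place of code of your own. Each camera call takes 0.05 s, during which the arm holds its last target. There are 200 camera calls.

### The job

Get the plaster casting mould ready to pour. Slide the loose half gently along its guide strips until it meets the fixed half, swing the claw of the draw latch down over the keeper and draw it back by hand until you feel its hook bear on the keeper (snug, not wrenched), then let go of it and swing the lever down over centre, without forcing it, until it lies flat and the latch holds the seam tight. Leave the other things on the bench alone.

Things in the scene. Friction and masses are not known exactly. Their poses are not given: they have to be found in the camera images.
- mould: Plywood closing board, 285 x 200 x 15 mm, with the fixed plaster mould half on it (fixed). Origin: board underside, in the seam plane (the fixed half's face), mid width; x points across the seam to the loose half, y along the seam, z up. The half spans x -87 to 0, y +-75; top z 90; a round pouring collar (r 32, at y -36) rises to z 115. Guide strips at y +-77 to 95, z up to 30, x 8 to 158.
- half: Loose plaster mould half, about 0.8 kg, 150 wide; its 166 mm foot plate slides on the board under the guide strips' caps. Origin: underside, on its seam face, mid width; axes as the mould's. Spans x 0 to 87 (last 12 mm a plywood back, outer face at x 87 free to push, z 0 to 75); top z 75, half collar to z 101. Starts 22 to 36 mm off; closed when its origin has x 0, z 15 in the mould's frame.
- keeper (a point): Latch keeper on the loose half: a steel upstand 12 mm wide (y), 5 mm thick (x), 19 mm tall, on the half's top; its top 4 mm form a rolled lip that overhangs the back face (away from the seam) by 2.5 mm. The hook bears on the back face, under the lip. The point is the middle of the lip's top edge, 24.5 mm from the half's seam face.
- lever_pivot (a point): Axis of the draw latch's lever, on the fixed half's top, 16 mm above it, 38 mm from the seam; the axis runs along the mould's y. In the mould's frame: (-38, 38, 106) mm. The latch works in the vertical plane through it along the mould's x, which also holds the keeper.
- lever (a joint): Lever angle, rad. 0: lying flat, pointing away from the keeper (-x), closed, against its stop. Grows as it swings up (1.57 upright) and over towards the keeper; limit 2.5. It stays where left (friction 0.036 N m). The claw pin is 20 mm from the pivot, 0.14 rad beyond the handle's line: dead centre is at 0.14. Closing takes up to 0.5 N m.
- handle_end (a point): Middle of the outer end of the lever's steel handle, on the face that is pushed to close it. Turns with the lever; at lever angle 0 its axes are the mould's and it lies 62 mm from the pivot in -x and 6 mm above it. The handle plate spans 26 to 64 mm from the pivot, 29 mm wide, 4 mm thick, with a rolled bead (r 4) at its end.
- claw: Claw on the lever's pin, stiff pivot (0.020 N m: stays where put, turns with the lever if nothing holds it). Origin on the pin; x runs to the hook, z up when level. 18 wide; plate z 6 to 11; hook 6 thick, z -6.5 to 11, with a 2.5 mm inward toe (z -6.5 to -3) for under the keeper lip. Inner face at x 70 +-7, screw-set, not measured; spring 2.4 N/mm. Snug at 3 to 13 N on the keeper; more bends it.
- glaze_jar: Jar of glaze, 68 mm across, 95 mm tall; bystander. Origin at its underside.
- bowl: Small fired-clay bowl, 96 mm across, 50 mm tall; bystander. Origin at its underside.
- knife: Potter's knife with a blue handle, 185 mm long, lying on the bench; bystander. Origin at its middle, underside.
- wood_tool: Flat wooden modelling stick, 150 mm long, lying on the bench; bystander. Origin at its middle, underside.
Not all that is in view belongs to the job. There is more than one size of the half; the job needs the smallest.

How it is judged (in metres and radians):
On the way, in this order (a step that is already met when the one before it is completed fails the run):
1. the loose half is slid up until it meets the fixed half (seam within 3 mm) (x of half in the frame of mould below 0.003 m), for 0.1 s.
2. the hand draws the claw back until its hook bears on the keeper, the lever still standing (contact force between claw and half above 3 N and contact force between the fingers and claw above 0.5 N and value of joint lever between 0.35 and 2 rad), for 0.15 s.
At the end, for the whole second after the job is handed in: Lever flat against its stop (under 0.06 rad), hook bearing on the keeper with more than 3 N, seam shut within 2 mm, loose half at rest, other things where they were (25 mm) (value of joint lever below 0.06 rad and contact force between claw and half above 3 N and x of half in the frame of mould below 0.002 m and linear speed of half below 0.01 m/s); the robot touches nothing.
It fails at once if the claw is pressed or wrenched by the hand against the keeper or the loose half with more than 13 N (contact force between the fingers and claw above 0.5 N and contact force between claw and half above 13 N).
It fails at once if the lever or the fixed half is pushed with more than 40 N (contact force between the fingers and mould above 40 N and contact force between the fingers and claw below 0.5 N).
It fails at once if a bystander is moved more than 25 mm (distance of any of glaze_jar, bowl, knife, wood_tool from where it was at the start of the episode above 0.025 m).
It fails at once if before the latch draws, the loose half is pressed on the fixed half and its board with more than 45 N (its own weight of 8 N included) (value of joint lever above 2.05 rad and contact force between half and mould above 45 N).
It also fails if it takes over 67 s, if anything falls off the work surface, if the arm or the gripper's body presses on something with over 40 N, if the wrist force passes 120 N, or if a joint passes its speed limit or range.

## Working session

There is one attempt and no reset: what is moved stays moved. The work goes in short steps, Python scripts to look and compute and a tool call to move; the robot and the scene stay as the last step left them, time stands still between calls to the robot, and variables do not carry over. Pictures are saved under pics/ and viewed, at most 10 in all, crops included, and the job is handed in when it is done.

Besides the shell and the picture viewer there is one more tool, called after "Request:" as name([rows], argument=value, ...), one row to a line, values as JSON. arm_command: Moves the arm, as the interface text tells. Its arguments: {"type":"object","properties":{"deltas":{"type":"array"}},"required":["deltas"]}

```bash
mkdir -p pics
cat > h.py <<'E'
import numpy as np, cv2
from station import monitor, optics, ctrl, finder
from scipy.spatial.transform import Rotation as R
def pose():
    s=monitor.read_state(); T=np.eye(4); T[:3,:3]=R.from_quat(s['eef_rot']).as_matrix(); T[:3,3]=s['ee_pos']; return T
def cam(name,T=None):
    p=optics.camera_params(name)
    C=np.array(p['cam_to_world']) if name!='wrist' else (pose() if T is None else T)@np.array(p['mount'])
    return p,C
def ray(p,C,uv):
    d=np.array([(uv[0]-p['cx'])/p['fx'],(uv[1]-p['cy'])/p['fy']]); u=d.copy()
    for _ in range(20): u=d/(1+p['k1']*(u@u))
    v=C[:3,:3]@np.array([u[0],-u[1],-1]); return C[:3,3],v
def atz(p,C,uv,z):
    o,v=ray(p,C,uv); return o+v*(z-o[2])/v[2]
def proj(p,C,X):
    c=np.linalg.inv(C)@np.append(X,1); s=np.array([c[0],-c[1]])/-c[2]; s=s*(1+p['k1']*(s@s))
    return np.array([p['fx']*s[0]+p['cx'],p['fy']*s[1]+p['cy']])
def save(im,n): cv2.imwrite('pics/'+n,cv2.cvtColor(im,cv2.COLOR_RGB2BGR))
E
python3 - <<'E'
from h import *
ims=[]
for c in ['scene','top']:
    im=optics.grab_frame(c); np.save(f'pics/{c}.npy',im); save(im,c+'0.png')
    p,C=cam(c); print(c,p['fx'],p['k1'],C[:3,3].round(),(-C[:3,2]).round(2))
    for n in ['mould','half','keeper','lever_pivot','handle_end','claw','lever','glaze_jar','bowl','knife','wood_tool']:
        print(n,[(np.round(d['uv']).tolist(),round(d['p'],2)) for d in finder.spot_in(c,n)[:3]])
print(monitor.read_state())
E
```

```text
scene 507.02077367734324 0.032576764110002134 [1251. -351. 1132.] [-0.52  0.24 -0.82]
mould [([287.0, 203.0], 0.79)]
half [([130.0, 335.0], 0.89), ([330.0, 284.0], 0.74), ([253.0, 194.0], 0.71)]
keeper [([334.0, 285.0], 0.96), ([126.0, 338.0], 0.89)]
lever_pivot [([284.0, 181.0], 0.7), ([287.0, 198.0], 0.57)]
handle_end [([285.0, 178.0], 0.51)]
claw [([274.0, 178.0], 0.72)]
lever [([284.0, 182.0], 0.71)]
glaze_jar [([402.0, 138.0], 0.8), ([282.0, 180.0], 0.6)]
bowl [([123.0, 246.0], 0.57)]
knife [([382.0, 186.0], 0.58)]
wood_tool [([178.0, 257.0], 0.54)]
top 419.1970947709106 -0.11309326349099685 [ 503.  -71. 1462.] [ 0.07  0.02 -1.  ]
mould [([258.0, 236.0], 0.75)]
half [([263.0, 148.0], 0.72), ([283.0, 241.0], 0.62), ([402.0, 173.0], 0.58)]
keeper [([282.0, 240.0], 0.8), ([265.0, 150.0], 0.66), ([399.0, 173.0], 0.62)]
lever_pivot [([258.0, 238.0], 0.86)]
handle_end [([262.0, 228.0], 0.53), ([283.0, 240.0], 0.33)]
claw []
lever [([259.0, 235.0], 0.52), ([258.0, 222.0], 0.46)]
glaze_jar [([145.0, 240.0], 0.65)]
bowl [([383.0, 241.0], 0.73)]
knife [([182.0, 210.0], 0.85)]
wood_tool [([261.0, 224.0], 0.51), ([349.0, 219.0], 0.49)]
{'time': 1.2, 'qpos': array([-1.37250373e+00,  4.93567388e-01,  1.34546374e+00, -4.44289497e-06,
        1.30248839e+00, -9.54834035e-02]), 'joint_velocities': array([ 3.25220075e-03, -3.99908930e-05,  1.50401144e-03,  1.35624891e-03,
       -6.69393263e-04,  1.36988971e-03]), 'joint_efforts': array([-2.35227919e-03, -8.78691602e+01, -3.82235634e+01,  7.07842852e-02,
        4.42703418e-02,  2.85641215e-05]), 'ee_pos': array([ 180.99638539, -598.24064564,  292.24756341]), 'eef_rot': array([ 9.89231254e-01,  1.46360942e-01, -2.60123393e-07,  3.66316823e-05]), 'contact_force': array([-0.14004838, -0.36003613,  0.67903989]), 'ft_torque': array([-0.05112045,  0.0088302 ,  0.04089272]), 'finger_force': 0.0, 'grip_width': 91.2813014459184}
```

Run:
```python
from h import *
a=np.load('pics/scene.npy');b=np.load('pics/top.npy')
A=cv2.resize(a[120:390,60:460],(800,540),interpolation=cv2.INTER_CUBIC);save(A,'a.png')
B=cv2.resize(b[110:290,210:430],(733,600),interpolation=cv2.INTER_CUBIC);save(B,'b.png')
```

```text
(no output)
```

View pics/a.png

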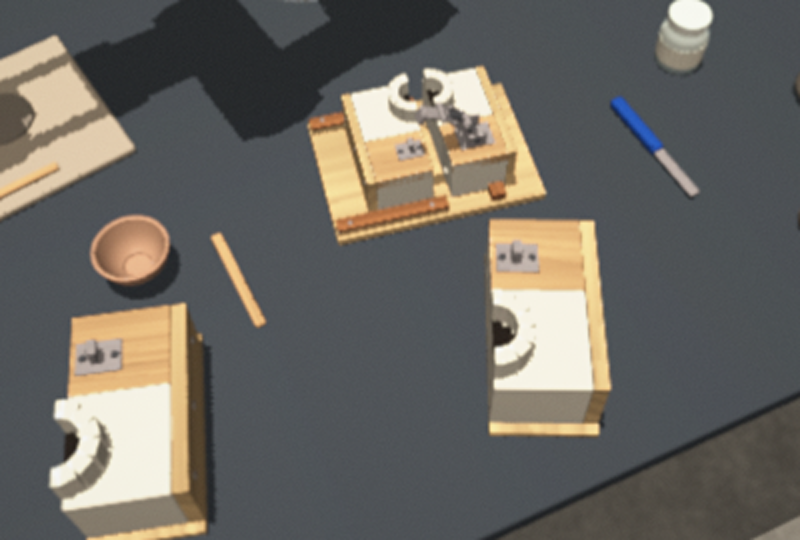

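View pics/b.png

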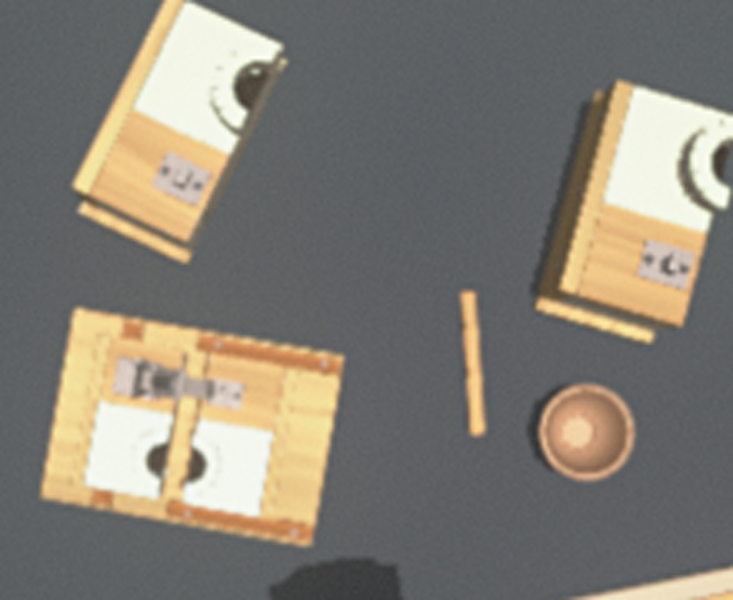

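The half on the board (scene px ~(262,190), low, between the guide strips) is the smallest of the three. The two at scene (130,335) and (330,284) are taller, free-standing look-alikes. In the top crop the latch is at ~(160,380) and the keeper at ~(225,393).

Run:
```python
from h import *
p,C=cam('top')
f=lambda u,v,z: atz(p,C,(210+u/3.333,110+v/3.333),z)
bc=[f(*c,15) for c in [(75,308),(343,355),(311,546),(41,498)]]
for x in bc: print(x.round(1))
print([np.linalg.norm(bc[i]-bc[(i+1)%4]).round(1) for i in range(4)])
print('keeper',f(225,393,109).round(),'pivot',f(150,380,121).round(),'bowl',f(585,430,0),'tool',f(472,365,0))
for n,uv in [('jar',(145,240)),('knife',(182,210))]: print(n,atz(p,C,uv,5).round())
for c in [(205,333),(343,362),(172,500),(311,535)]: print('strip',f(*c,45).round())
# halves/look-alikes
print('halfs',f(185,150,100).round(),f(650,200,100).round())
```

```text
[614.1 108.5  15. ]
[ 569.5 -170.9   15. ]
[ 372.1 -140.4   15. ]
[416.2 139.6  15. ]
[np.float64(283.0), np.float64(199.7), np.float64(283.4), np.float64(200.3)]
keeper [527. -51. 109.] pivot [538.  21. 121.] bowl [ 495.34658191 -426.78054236    0.        ] tool [ 561.73771197 -307.29059412    0.        ]
jar [477. 418.   5.]
knife [585. 288.   5.]
strip [588. -28.  45.]
strip [ 561. -169.   45.]
strip [419.   2.  45.]
strip [ 386. -139.   45.]
halfs [766.  -7. 100.] [ 723. -468.  100.]
```

```bash
cat >> h.py <<'E'
def go(xyz,yaw=None,rot=None):
    """delta row (tool axes) to TCP xyz with tool down, tool-y at world angle yaw (deg)"""
    T=pose()
    if rot is None:
        a=np.radians(yaw); y=np.array([np.cos(a),np.sin(a),0]); z=np.array([0,0,-1.]); rot=np.c_[np.cross(y,z),y,z]
    d=T[:3,:3].T@(np.array(xyz)-T[:3,3]); r=R.from_matrix(T[:3,:3].T@rot).as_rotvec()
    print('go',d.round(2),r.round(4)); return d,r
E
python3 - <<'E'
from h import *
p,_=cam('wrist'); print({k:p[k] for k in p})
a=np.radians(-9.04); y=np.array([np.cos(a),np.sin(a),0]); z=np.array([0,0,-1.]); rot=np.c_[np.cross(y,z),y,z]
for pos in [(470,-157,292),(500,-100,300)]:
  go(pos,-9.04)
  T=np.eye(4);T[:3,:3]=rot;T[:3,3]=pos
  C=T@np.array(p['mount']); print(C[:3,3].round(),(-C[:3,2]).round(2))
  for X in [(527,-51,109),(538,21,106),(495,0,90)]: print(proj(p,C,np.array(X)).round())
E
```

```text
{'fx': 362.9198587830796, 'fy': 362.9198587830796, 'cx': 279.5727643594644, 'cy': 209.81044768308968, 'k1': -0.026590744565287903, 'mount': array([[ 1.80581554e-04,  9.59252725e-01,  2.82549423e-01,
         7.95129375e+01],
       [ 9.99999358e-01, -4.89348997e-04,  1.02222089e-03,
         6.56769106e-01],
       [ 1.11883345e-03,  2.82549057e-01, -9.59252198e-01,
        -9.17528958e+01],
       [ 0.00000000e+00,  0.00000000e+00,  0.00000000e+00,
         1.00000000e+00]])}
go [ 4.0439e+02 -3.3865e+02  2.2000e-01] [ 1.0000e-04  1.0000e-04 -1.1192e+00]
[483. -79. 384.] [-0.05 -0.28 -0.96]
[335.  53.]
[338. -64.]
[279. -11.]
go [ 449.61 -384.52   -7.79] [ 1.0000e-04  1.0000e-04 -1.1192e+00]
[513. -22. 392.] [-0.05 -0.28 -0.96]
[304. 139.]
[305.  37.]
[253.  79.]
```

Request:
arm_command([
  [[472,-430,-8,0,0,-1.12,40],[472,-430,-8,0,0,-1.12,40],[472,-430,-8,0,0,-1.12,40],[472,-430,-8,0,0,-1.12,40],[472,-430,-8,0,0,-1.12,40],[472,-430,-8,0,0,-1.12,40],[472,-430,-8,0,0,-1.12,40],[472,-430,-8,0,0,-1.12,40]],
])

```text
time: 1.87
ee_pos: [352.4, -310.3, 296.6]
eef_rot: [0.796, 0.605, 0.0, 0.0]
contact_force: [1.6, -0.3, 0.1]
grip_width: 41.2
finger_force: 0.0
```

Run:
```python
from h import *
print(pose()); go((508,-50,300),-9.04)
```

```text
[[ 2.67860804e-01  9.63457531e-01  4.18152356e-04  3.52386799e+02]
 [ 9.63457585e-01 -2.67860648e-01 -3.92506491e-04 -3.10256375e+02]
 [-2.66156774e-04  5.08009163e-04 -9.99999836e-01  2.96625943e+02]
 [ 0.00000000e+00  0.00000000e+00  0.00000000e+00  1.00000000e+00]]
go [292.43  80.22  -3.41] [ 0.0005  0.0003 -0.1134]
```

Request:
arm_command([
  [[292,80,-3,0,0,-0.113,40],[292,80,-3,0,0,-0.113,40],[292,80,-3,0,0,-0.113,40],[292,80,-3,0,0,-0.113,40],[292,80,-3,0,0,-0.113,40],[292,80,-3,0,0,-0.113,40],[292,80,-3,0,0,-0.113,40],[292,80,-3,0,0,-0.113,40]],
])

```text
time: 2.53
ee_pos: [510.8, -48.7, 299.6]
eef_rot: [0.762, 0.648, 0.001, 0.0]
contact_force: [-1.6, -0.3, 0.1]
grip_width: 40.0
finger_force: 0.0
```

Run:
```python
from h import *
T=pose(); print(T[:3,3]); im=optics.grab_frame('wrist'); np.save('pics/w1.npy',im); np.save('pics/w1T.npy',T)
save(cv2.resize(im,(800,600),interpolation=cv2.INTER_CUBIC),'w1.png')
for n in ['keeper','lever_pivot','handle_end','claw']: print(n,[(np.round(d['uv'],1).tolist(),round(d['p'],2)) for d in finder.spot_in('wrist',n)[:3]])
```

```text
[510.81431281 -48.7225676  299.62310439]
keeper [([248.7, 210.2], 0.89), ([501.9, 72.3], 0.84)]
lever_pivot [([263.4, 86.3], 0.64)]
handle_end [([303.5, 141.0], 0.81)]
claw [([306.4, 146.4], 0.86), ([249.1, 213.3], 0.47)]
```

View pics/w1.png

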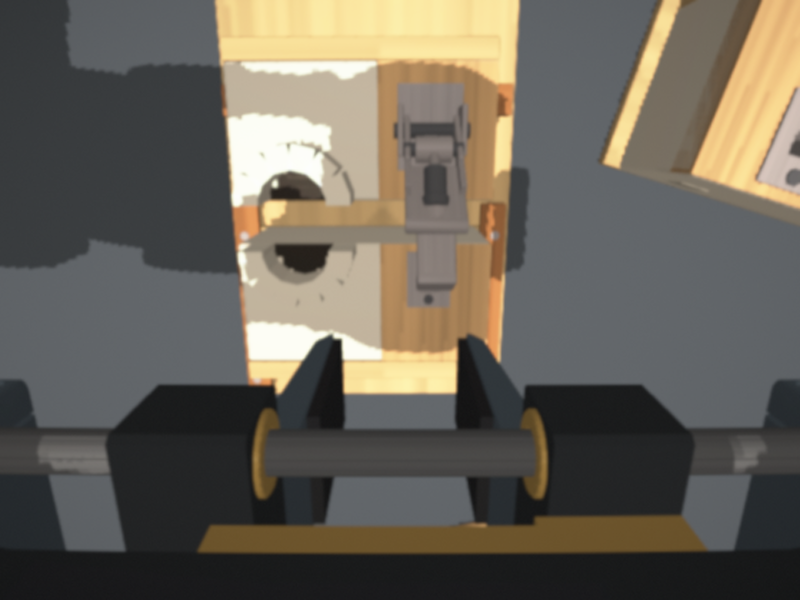

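The picture shows the latch at zoomed (435,150), its handle leaning toward the loose half with its end at y≈230. The claw reaches to (435,290) over the keeper. The gap in the seam spans rows 200–243.

Run:
```python
from h import *
T=np.load('pics/w1T.npy');p,C=cam('wrist',T)
ang=np.radians(-9.04); ey=np.array([np.cos(ang),np.sin(ang),0]); ex=np.array([np.sin(ang),-np.cos(ang),0])
O=np.array([495.5,0.6,0])
def m(n,u,v,z):
    X=atz(p,C,(u*.7,v*.7),z); d=X-O; print(n,X.round(1),'mould',(d@ex).round(1),(d@ey).round(1))
m('fixed plaster farL',224,62,90);m('wood farR',500,62,90);m('seam fixed L',258,202,90);m('seam fixed mid',390,204,90)
m('loose seam L',243,244,90);m('loose seam R',490,243,90);m('loose back L',247,360,90);m('back R',500,362,90);m('outer',370,393,90)
m('latchplate',397,84,92);m('latchplateR',464,84,92);m('rod L',396,130,106);m('rod R',468,130,106)
m('handle end L',405,232,154);m('handle R',468,232,154);m('claw end L',417,290,115);m('claw R',454,290,115);m('kplate',408,305,92);m('kplateR',449,305,92)
m('wood/plaster line fixed',378,62,90);m('line loose',381,358,90)
im=np.load('pics/w1.npy'); b=np.load('pics/top.npy')
W=cv2.resize(im[40:230,220:400],None,fx=3,fy=3,interpolation=cv2.INTER_CUBIC)
save(W,'w1c.png')
```

```text
fixed plaster farL [437.5  89.2  90. ] mould -78.4 -71.2
wood farR [584.   65.2  90. ] mould -77.7 77.3
seam fixed L [438.4  13.4  90. ] mould -3.6 -58.4
seam fixed mid [513.2  -0.   90. ] mould -2.1 17.5
loose seam L [423.9  -9.   90. ] mould 20.7 -69.2
loose seam R [567.4 -31.8  90. ] mould 20.7 76.1
loose back L [408.4 -81.1  90. ] mould 94.4 -73.2
back R [ 565.2 -108.    90. ] mould 96.3 85.9
outer [ 480.8 -115.9   90. ] mould 117.4 3.8
latchplate [527.5  62.8  92. ] mould -66.4 21.9
latchplateR [563.2  57.   92. ] mould -66.4 58.0
rod L [523.2  39.  106. ] mould -42.3 21.3
rod R [560.5  33.  106. ] mould -42.2 59.1
handle end L [520.   -7.4 154. ] mould 4.1 25.4
handle R [548.6 -12.1 154. ] mould 4.2 54.4
claw end L [520.9 -46.4 115. ] mould 42.4 32.5
claw R [541.1 -49.6 115. ] mould 42.4 53.0
kplate [514.  -61.1  92. ] mould 58.0 27.9
kplateR [538.4 -65.   92. ] mould 58.1 52.7
wood/plaster line fixed [519.3  75.6  90. ] mould -77.8 11.7
line loose [491.8 -93.2  90. ] mould 93.2 11.1
```

View pics/w1c.png

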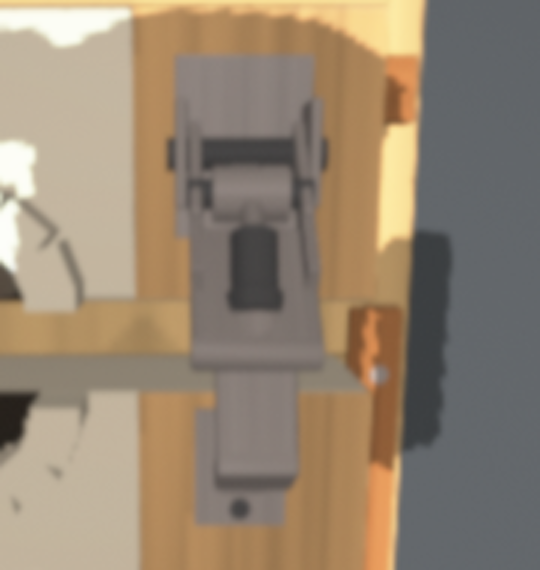

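```bash
cat >> h.py <<'E'
ANG=-9.04; _a=np.radians(ANG); ey=np.array([np.cos(_a),np.sin(_a),0]); ex=np.array([np.sin(_a),-np.cos(_a),0]); O=np.array([498.0,3.7,0])
def W(x,y,z): return O+x*ex+y*ey+np.array([0,0,z])
def M(X): d=np.array(X)-O; return np.array([d@ex,d@ey,d[2]])
def st():
    s=monitor.read_state(); F=s['contact_force']; T=pose()
    print('t',round(s['time'],2),'tcp mould',M(s['ee_pos']).round(2),'F mould',np.round([F@ex,F@ey,F[2]],2),'grip',round(s['grip_width'],1),round(float(s['finger_force']),1),
      'tool rot err',R.from_matrix(np.c_[-ex,ey,[0,0,-1]].T@T[:3,:3]).as_rotvec().round(4))
E
python3 - <<'E'
from h import *
st(); go(W(145,0,128),ANG)
T=np.load('pics/w1T.npy');p,C=cam('wrist',T)
for z in (115,130,145,150,155,160,165,170):
    X=M(atz(p,C,(304.7,199.5),z)); pin=np.array([-26.9,122.6]); a=M(atz(p,C,(417*.7,199.5),z))[1];b=M(atz(p,C,(454*.7,199.5),z))[1]
    print(z,X.round(1),'dist to pin',np.hypot(*(X[[0,2]]-pin)).round(1),'w',round(b-a,1))
E
```

```text
t 2.78 tcp mould [ 55.11  19.07 299.34] F mould [-0.21  0.31  0.12] grip 40.0 0.0 tool rot err [ 0.0003 -0.0003  0.0065]
go [-89.97 -18.42 171.37] [-0.0003  0.0003 -0.0065]
115 [ 43.   40.6 115. ] dist to pin 70.3 w 20.4
130 [ 39.1  39.5 130. ] dist to pin 66.4 w 19.3
145 [ 35.1  38.4 145. ] dist to pin 66.0 w 18.2
150 [ 33.8  38.1 150. ] dist to pin 66.6 w 17.8
155 [ 32.5  37.7 155. ] dist to pin 67.7 w 17.4
160 [ 31.2  37.4 160. ] dist to pin 69.1 w 17.1
165 [ 29.9  37.  165. ] dist to pin 70.9 w 16.7
170 [ 28.6  36.6 170. ] dist to pin 73.0 w 16.3
```

Request:
arm_command([
  [[-42,-18,0,0,0,-0.006,40],[-84,-18,10,0,0,-0.006,40],[-90,-18,51,0,0,-0.006,40],[-90,-18,92,0,0,-0.006,40],[-90,-18,132,0,0,-0.006,40],[-90,-18,171,0,0,-0.006,40],[-90,-18,171,0,0,-0.006,40],[-90,-18,171,0,0,-0.006,40]],
])

```text
time: 3.45
ee_pos: [474.9, -139.5, 127.9]
eef_rot: [0.761, 0.648, -0.001, -0.002]
contact_force: [0.3, 0.3, 0.3]
grip_width: 39.8
finger_force: 0.0
```

Run:
```python
from h import *
st(); T=pose(); im=optics.grab_frame('scene'); p,C=cam('scene')
u,v=proj(p,C,W(100,0,70)).astype(int); save(cv2.resize(im[v-75:v+75,u-100:u+100],(800,600),interpolation=cv2.INTER_CUBIC),'s2.png')
```

```text
t 3.45 tcp mould [145.04  -0.33 127.9 ] F mould [-0.33  0.25  0.34] grip 39.8 0.0 tool rot err [0.0039 0.001  0.0019]
```

View pics/s2.png

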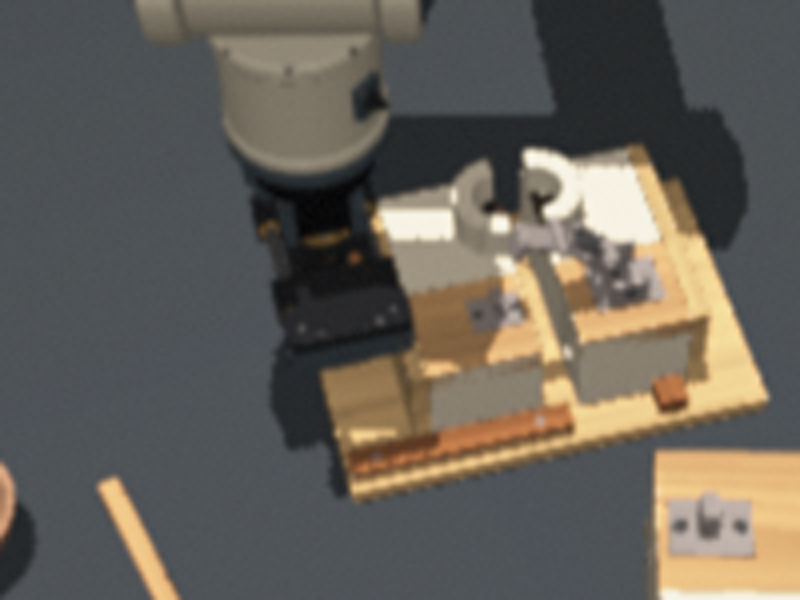

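The gripper stands just behind the loose half's back, clear of the latch. I start pushing gently.

Request:
arm_command([
  [[10,0,0,-0.004,-0.001,-0.002,40],[15,0,0,-0.004,-0.001,-0.002,40],[18,0,0,-0.004,-0.001,-0.002,40],[21,0,0,-0.004,-0.001,-0.002,40],[24,0,0,-0.004,-0.001,-0.002,40],[27,0,0,-0.004,-0.001,-0.002,40],[30,0,0,-0.004,-0.001,-0.002,40],[33,0,0,-0.004,-0.001,-0.002,40]],
])

```text
time: 4.17
ee_pos: [482.3, -106.4, 130.0]
eef_rot: [0.76, 0.65, 0.001, 0.003]
contact_force: [-0.8, -7.1, 5.6]
grip_width: 39.9
finger_force: 3.6
```

Run:
```python
from h import *
st()
```

```text
t 4.17 tcp mould [111.19   1.8  130.  ] F mould [7.18 0.3  5.65] grip 39.9 3.6 tool rot err [-0.0072 -0.0022 -0.0026]
```

Request:
arm_command([
  [[1,0,0,0,0,0,40],[2,0,0,0,0,0,40],[3,0,0,0,0,0,40],[4,0,0,0,0,0,40],[5,0,0,0,0,0,40],[5.5,0,0,0,0,0,40],[6,0,0,0,0,0,40],[6,0,0,0,0,0,40]],
])

```text
time: 4.83
ee_pos: [483.2, -100.5, 130.0]
eef_rot: [0.76, 0.65, 0.002, 0.003]
contact_force: [-0.4, -6.1, 3.7]
grip_width: 39.9
finger_force: 2.8
```

Run:
```python
from h import *
st()
```

```text
t 4.83 tcp mould [105.22   1.77 129.99] F mould [6.13 0.59 3.72] grip 39.9 2.8 tool rot err [-0.0072 -0.0021 -0.0027]
```

Request:
arm_command([
  [[0.5,0,0,0,0,0,40],[1,0,0,0,0,0,40],[1.5,0,0,0,0,0,40],[2,0,0,0,0,0,40],[2.5,0,0,0,0,0,40],[3,0,0,0,0,0,40],[3,0,0,0,0,0,40],[3,0,0,0,0,0,40]],
])

```text
time: 5.5
ee_pos: [483.2, -98.5, 130.0]
eef_rot: [0.76, 0.65, 0.001, 0.004]
contact_force: [-8.0, -20.9, 7.6]
grip_width: 39.9
finger_force: 10.6
```

Run:
```python
from h import *
st()
```

```text
t 5.5 tcp mould [103.23   1.48 130.02] F mould [21.86 -4.61  7.61] grip 39.9 10.6 tool rot err [-0.0066 -0.0034 -0.0024]
```

Met at TCP x≈103, as expected, with about 22 N. I back off, rise, and go over the claw with the fingers closed.

Request:
arm_command([
  [[-8,0,0,0,0,0,40],[-16,0,0,0,0,0,20],[-16,5,-40,0,0,0,0],[-16,20,-80,0,0,0,0],[-10,37,-118,0,0,0,0],[0,37,-130,0,0,0,0],[10,37,-132,0,0,0,0],[10,37,-132,0,0,0,0]],
])

```text
time: 6.17
ee_pos: [520.6, -91.8, 261.6]
eef_rot: [0.76, 0.65, 0.002, 0.003]
contact_force: [-0.3, 0.0, 0.4]
grip_width: 0.3
finger_force: 0.0
```

Run:
```python
from h import *
T=pose(); st(); im=optics.grab_frame('wrist'); np.save('pics/w2.npy',im); np.save('pics/w2T.npy',T)
save(cv2.resize(im[:,120:460],(600,741))[:600],'w2.png')
```

```text
t 6.17 tcp mould [ 90.77  37.3  261.58] F mould [ 0.01 -0.35  0.37] grip 0.3 0.0 tool rot err [-0.006  -0.0007 -0.0029]
```

View pics/w2.png

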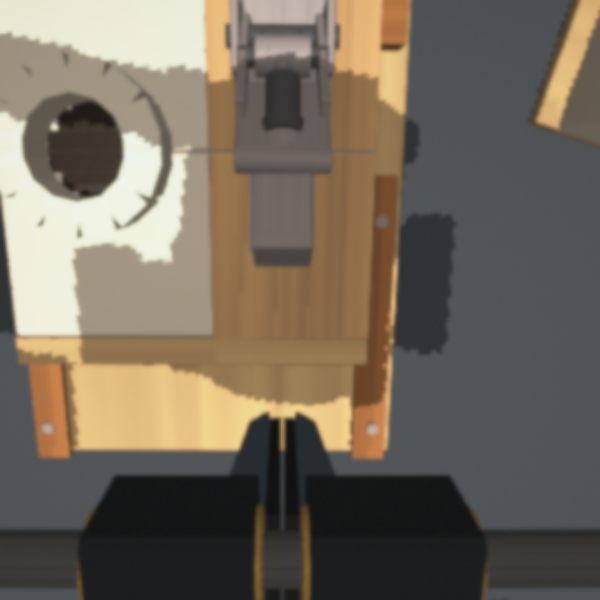

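The seam is now a thin line at row 152. The claw's tip edge is at (282,248) and the bottom of its hook face at row 265, so the claw is still raised.

Run:
```python
from h import *
T1=np.load('pics/w1T.npy');T2=np.load('pics/w2T.npy');p,C1=cam('wrist',T1);_,C2=cam('wrist',T2)
def tri(a,b):
    (o1,v1),(o2,v2)=ray(p,C1,a),ray(p,C2,b); v1/=np.linalg.norm(v1);v2/=np.linalg.norm(v2)
    A=np.c_[v1,-v2]; s=np.linalg.lstsq(A,o2-o1,rcond=None)[0]; return M((o1+s[0]*v1+o2+s[1]*v2)/2).round(1),np.linalg.norm(o1+s[0]*v1-o2-s[1]*v2).round(1)
f=lambda u,v:(120+u*.5667,v*.5667)
c=lambda u,v:(220+u/3,40+v/3)
print('tip top',tri(c(256,478),f(282,248)),'tip bottom',tri(c(256,488),f(282,265)))
print('tip L',tri(c(217,476),f(250,248)),'R',tri(c(297,474),f(313,247)))
print('handle end',tri(c(257,362),f(283,168)),'L',tri(c(191,362),f(236,168)),'R',tri(c(324,362),f(331,168)))
for n,uv,z in [('seam L',(180,152),90),('seam R',(375,152),90),('back L',(20,337),90),('back R',(368,340),90),('outer',(200,362),90),('line',(212,335),90)]:
    print(n,M(atz(p,C2,f(*uv),z)).round(1))
```

```text
tip top (array([ 29.9,  37.4, 164.7]), np.float64(0.0)) tip bottom (array([ 36.4,  38.1, 149.6]), np.float64(1.1))
tip L (array([ 29.7,  28.6, 164.5]), np.float64(1.0)) R (array([ 29.9,  46.6, 161.3]), np.float64(0.1))
handle end (array([  7.2,  38. , 149.8]), np.float64(0.5)) L (array([  7.2,  23.5, 148.7]), np.float64(0.2)) R (array([  7.1,  52.7, 150.7]), np.float64(0.8))
seam L [ 0.1 -2.  90. ]
seam R [-0.1 74.2 90. ]
back L [ 74.4 -72.7  90. ]
back R [75.5 74.5 90. ]
outer [85.3  3.1 90. ]
line [73.5  8.6 90. ]
```

Frame checks out well (seam at x≈0, back at x≈75). Claw length is about 64 and its pitch about 0.47 up. I press the claw down with the closed fingertips.

Request:
arm_command([
  [[25,0.7,0,0.006,0,0.003,0],[48.5,0.7,0,0.006,0,0.003,0],[48.5,0.7,15,0.006,0,0.003,0],[48.5,0.7,28,0.006,0,0.003,0],[48.5,0.7,40,0.006,0,0.003,0],[48.5,0.7,50,0.006,0,0.003,0],[48.5,0.7,58,0.006,0,0.003,0],[48.5,0.7,62,0.006,0,0.003,0]],
])

```text
time: 6.88
ee_pos: [528.0, -45.5, 196.8]
eef_rot: [0.761, 0.649, -0.002, -0.001]
contact_force: [-0.2, -0.0, 0.7]
grip_width: 0.4
finger_force: 0.1
```

Run:
```python
from h import *
st()
```

```text
t 6.88 tcp mould [ 43.9   37.36 196.81] F mould [ 0.05 -0.21  0.71] grip 0.4 0.1 tool rot err [ 0.0046 -0.0009  0.0014]
```

Request:
arm_command([
  [[0,0,-20,0,0,0,0],[-15,0,-45,0,0,0,32],[-35,0,-60,0,0,0,32],[-45,0,-65,0,0,0,32],[-45,0,-65,0,0,0,32],[-45,0,-65,0,0,0,32],[-45,0,-65,0,0,0,32],[-45,0,-65,0,0,0,32]],
])

```text
time: 7.55
ee_pos: [521.5, -89.0, 262.6]
eef_rot: [0.761, 0.649, -0.001, -0.001]
contact_force: [-0.2, 0.7, -0.5]
grip_width: 32.0
finger_force: 0.0
```

Run:
```python
from h import *
T=pose(); st(); im=optics.grab_frame('wrist'); np.save('pics/w3.npy',im); np.save('pics/w3T.npy',T)
save(cv2.resize(im[:,120:460],(600,741))[:600],'w3.png')
```

```text
t 7.55 tcp mould [ 87.88  37.8  262.55] F mould [-0.66 -0.32 -0.46] grip 32.0 0.0 tool rot err [ 0.0036 -0.0006  0.0008]
```

View pics/w3.png

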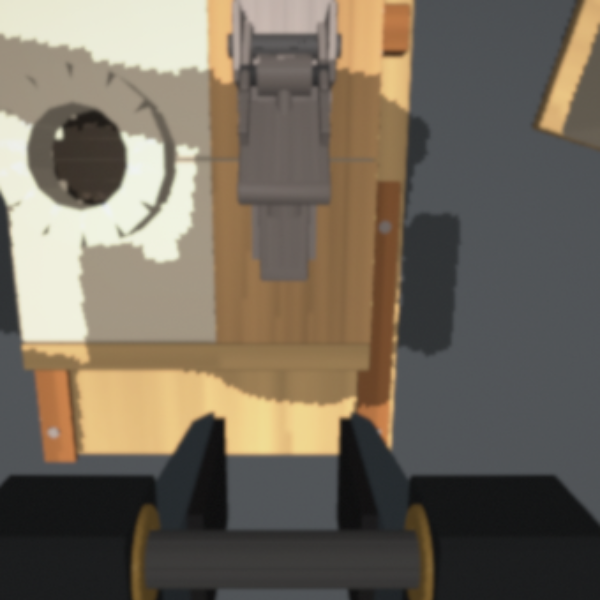

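The claw is now down: its tip edge is at row 280, cols 260–309. The lever leaned further over, with its end at row ~204.

Run:
```python
from h import *
from scipy.optimize import least_squares
T=np.load('pics/w3T.npy');p,C=cam('wrist',T)
f=lambda u,v:np.array((120+u*.5667,v*.5667))
def H(t): return np.array([-38-62*np.cos(t)+6*np.sin(t),38,106+62*np.sin(t)+6*np.cos(t)])
for t in (2.2,2.3,2.4,2.5): print(t,H(t).round(1),((proj(p,C,W(*H(t)))-[120,0])/.5667).round(1))
for t in (2.4,2.5):
  pin=np.array([-38-20*np.cos(t-.14),106+20*np.sin(t-.14)])
  for z in (104,108,112,116,120,124):
    X=M(atz(p,C,f(284.5,280),z)); d=X[[0,2]]-pin; w=M(atz(p,C,f(309,280),z))[1]-M(atz(p,C,f(260,280),z))[1]
    n=np.hypot(*d); print(t,z,X.round(1),'L',round(np.sqrt(n*n-121)-6,1),'pitch',round(np.arctan2(d[1],d[0])-np.arctan2(11,np.sqrt(n*n-121)),2),'w',round(w,1))
```

```text
2.2 [  3.3  38.  152.6] [284.6 164.3]
2.3 [  7.8  38.  148.2] [284.5 179.7]
2.4 [ 11.8  38.  143.5] [284.5 192.8]
2.5 [ 15.3  38.  138.3] [284.5 203.6]
2.4 104 [ 45.4  38.  104. ] L 65.9 pitch -0.39 w 19.2
2.4 108 [ 44.8  38.  108. ] L 64.5 pitch -0.34 w 18.9
2.4 112 [ 44.2  38.  112. ] L 63.2 pitch -0.29 w 18.6
2.4 116 [ 43.6  38.  116. ] L 62.2 pitch -0.24 w 18.3
2.4 120 [ 43.  38. 120.] L 61.4 pitch -0.18 w 17.9
2.4 124 [ 42.4  38.  124. ] L 60.8 pitch -0.13 w 17.6
2.5 104 [ 45.4  38.  104. ] L 64.2 pitch -0.38 w 19.2
2.5 108 [ 44.8  38.  108. ] L 62.8 pitch -0.33 w 18.9
2.5 112 [ 44.2  38.  112. ] L 61.6 pitch -0.28 w 18.6
2.5 116 [ 43.6  38.  116. ] L 60.6 pitch -0.22 w 18.3
2.5 120 [ 43.  38. 120.] L 59.9 pitch -0.17 w 17.9
2.5 124 [ 42.4  38.  124. ] L 59.4 pitch -0.11 w 17.6
```

Request:
arm_command([
  [[25,0.2,0,0,0,0,32],[46,0.2,20,0,0,0,32],[46,0.2,50,0,0,0,32],[46,0.2,75,0,0,0,32],[46,0.2,88,0,0,0,32],[46,0.2,88,0,0,0,32],[46,0.2,88,0,0,0,26],[46,0.2,88,0,0,0,24]],
])

```text
time: 8.27
ee_pos: [529.6, -44.3, 176.2]
eef_rot: [0.761, 0.649, -0.001, -0.0]
contact_force: [-0.1, -0.2, -0.0]
grip_width: 24.4
finger_force: 0.0
```

Run:
```python
from h import *
st()
```

```text
t 8.27 tcp mould [ 42.44  38.71 176.16] F mould [ 0.17 -0.06 -0.04] grip 24.4 0.0 tool rot err [ 0.0013 -0.001   0.0011]
```

Request:
arm_command([
  [[0,-0.5,0,0,0,0,22],[0,-0.5,0,0,0,0,20],[0,-0.5,0,0,0,0,19],[0,-0.5,0,0,0,0,18],[0,-0.5,0,0,0,0,17],[0,-0.5,0,0,0,0,17],[0,-0.5,0,0,0,0,17],[0,-0.5,0,0,0,0,17]],
])

```text
time: 8.93
ee_pos: [528.8, -44.4, 175.6]
eef_rot: [0.761, 0.649, -0.001, -0.0]
contact_force: [0.5, -0.6, 1.2]
grip_width: 17.8
finger_force: 30.0
```

Run:
```python
from h import *
st()
```

```text
t 8.93 tcp mould [ 42.65  37.93 175.55] F mould [0.47 0.58 1.2 ] grip 17.8 30.0 tool rot err [ 0.0017 -0.001   0.0013]
```

Request:
arm_command([
  [[0.8,0,-0.7,0,0,0,17],[1.6,0,-1.4,0,0,0,17],[2.4,0,-2.1,0,0,0,17],[3.2,0,-2.7,0,0,0,17],[4,0,-3.2,0,0,0,17],[4.8,0,-3.6,0,0,0,17],[5.5,0,-4,0,0,0,17],[5.5,0,-4,0,0,0,17]],
])

```text
time: 9.6
ee_pos: [529.6, -38.7, 179.5]
eef_rot: [0.761, 0.649, -0.001, -0.0]
contact_force: [2.1, -0.8, -1.9]
grip_width: 17.6
finger_force: 30.0
```

Run:
```python
from h import *
st()
im=optics.grab_frame('wrist'); save(cv2.resize(im[0:300,160:400],(640,800))[:600],'w4.png')
```

```text
t 9.6 tcp mould [ 36.92  37.82 179.51] F mould [ 0.5   2.2  -1.88] grip 17.6 30.0 tool rot err [ 0.002  -0.0009  0.0011]
```

View pics/w4.png

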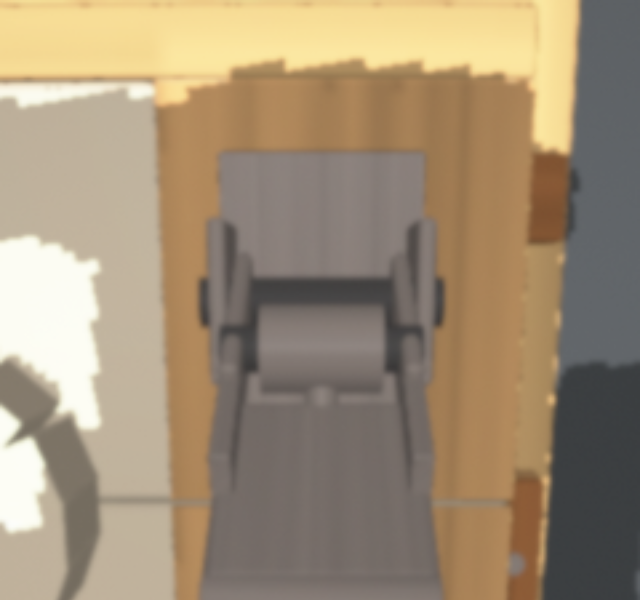

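The handle still leans toward the keeper (end at row ~580) and forces are small, so I keep drawing back slowly.

Request:
arm_command([
  [[0.4,0,0,0,0,0,17],[0.8,0,0,0,0,0,17],[1.2,0,0,0,0,0,17],[1.6,0,0,0,0,0,17],[2,0,0,0,0,0,17],[2.3,0,0,0,0,0,17],[2.5,0,0,0,0,0,17],[2.5,0,0,0,0,0,17]],
])

```text
time: 10.32
ee_pos: [529.9, -36.4, 179.5]
eef_rot: [0.761, 0.649, -0.001, -0.0]
contact_force: [1.5, -2.7, 0.0]
grip_width: 17.4
finger_force: 30.0
```

Run:
```python
from h import *
st()
```

```text
t 10.32 tcp mould [ 34.58  37.83 179.5 ] F mould [2.43 1.89 0.04] grip 17.4 30.0 tool rot err [ 0.002  -0.001   0.0013]
```

Request:
arm_command([
  [[0.1,0,0,0,0,0,17],[0.2,0,0,0,0,0,17],[0.3,0,0,0,0,0,17],[0.4,0,0,0,0,0,17],[0.5,0,0,0,0,0,17],[0.6,0,0,0,0,0,17],[0.6,0,0,0,0,0,17],[0.6,0,0,0,0,0,17]],
])

```text
time: 10.98
ee_pos: [530.0, -35.9, 179.5]
eef_rot: [0.761, 0.649, -0.001, -0.0]
contact_force: [0.8, -5.5, -0.1]
grip_width: 18.0
finger_force: 30.0
```

Run:
```python
from h import *
st()
```

```text
t 10.98 tcp mould [ 34.07  37.87 179.51] F mould [ 5.27  1.63 -0.06] grip 18.0 30.0 tool rot err [ 0.0019 -0.0011  0.0012]
```

Request:
arm_command([
  [[0.1,0,0,0,0,0,17],[0.2,0,0,0,0,0,17],[0.3,0,0,0,0,0,17],[0.3,0,0,0,0,0,17],[0.3,0,0,0,0,0,17],[0.3,0,0,0,0,0,17],[0.3,0,0,0,0,0,17],[0.3,0,0,0,0,0,17]],
])

```text
time: 11.65
ee_pos: [530.1, -35.7, 179.5]
eef_rot: [0.761, 0.649, -0.001, -0.0]
contact_force: [0.2, -5.9, 0.3]
grip_width: 17.7
finger_force: 30.0
```

Run:
```python
from h import *
st(); T=pose(); p,C=cam('wrist',T); p2,C2=cam('scene')
im=optics.grab_frame('wrist'); a=cv2.resize(im[0:300,160:400],(480,600))
im2=optics.grab_frame('scene'); u,v=proj(p2,C2,W(-10,38,130)).astype(int)
b=cv2.resize(im2[v-60:v+60,u-32:u+32],(320,600),interpolation=cv2.INTER_CUBIC)
save(np.hstack([a,b]),'w5.png')
def H(t): return np.array([-38-62*np.cos(t)+6*np.sin(t),38,106+62*np.sin(t)+6*np.cos(t)])
for t in (1.4,1.6,1.8,2.0,2.2,2.4): print(t,((proj(p,C,W(*H(t)))-[160,0])*2).round(),((proj(p2,C2,W(*H(t)))-[u-32,v-60])*5+[480,0]).round())
```

```text
t 11.65 tcp mould [ 33.89  37.89 179.5 ] F mould [5.79 1.17 0.27] grip 17.7 30.0 tool rot err [ 0.0019 -0.0013  0.0012]
1.4 [242. 228.] [710. 241.]
1.6 [242. 318.] [686. 247.]
1.8 [242. 395.] [662. 255.]
2.0 [242. 455.] [640. 267.]
2.2 [242. 495.] [620. 280.]
2.4 [242. 518.] [603. 295.]
```

View pics/w5.png

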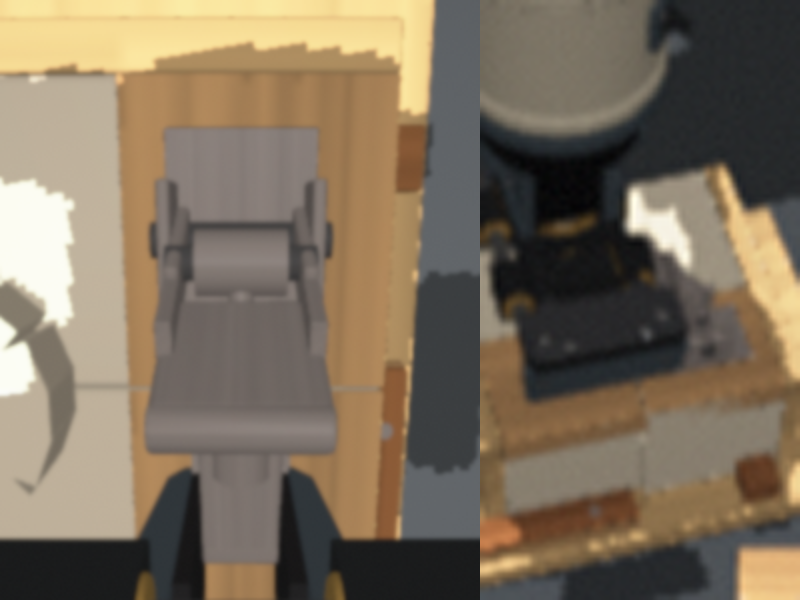

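The handle end is at row ~440, so the lever is at about 1.95 rad. I keep drawing in small steps.

Request:
arm_command([
  [[0.1,0,0,0,0,0,17],[0.2,0,0,0,0,0,17],[0.3,0,0,0,0,0,17],[0.4,0,0,0,0,0,17],[0.4,0,0,0,0,0,17],[0.4,0,0,0,0,0,17],[0.4,0,0,0,0,0,17],[0.4,0,0,0,0,0,17]],
])

```text
time: 12.42
ee_pos: [530.1, -35.1, 179.4]
eef_rot: [0.761, 0.649, -0.001, -0.001]
contact_force: [1.5, -3.4, -2.5]
grip_width: 17.5
finger_force: 30.0
```

Run:
```python
from h import *
st()
```

```text
t 12.42 tcp mould [ 33.26  37.81 179.41] F mould [ 3.14  2.05 -2.49] grip 17.5 30.0 tool rot err [ 0.0021 -0.0009  0.0012]
```

Request:
arm_command([
  [[0.1,0,0,0,0,0,17],[0.2,0,0,0,0,0,17],[0.3,0,0,0,0,0,17],[0.4,0,0,0,0,0,17],[0.5,0,0,0,0,0,17],[0.5,0,0,0,0,0,17],[0.5,0,0,0,0,0,17],[0.5,0,0,0,0,0,17]],
])

```text
time: 13.08
ee_pos: [530.2, -34.8, 179.5]
eef_rot: [0.761, 0.649, -0.001, -0.0]
contact_force: [1.1, -4.4, -3.0]
grip_width: 17.4
finger_force: 30.0
```

Run:
```python
from h import *
st()
```

```text
t 13.08 tcp mould [ 32.94  37.8  179.46] F mould [ 4.13  1.75 -3.02] grip 17.4 30.0 tool rot err [ 0.0021 -0.0012  0.0012]
```

Request:
arm_command([
  [[0.1,0,0,0,0,0,17],[0.2,0,0,0,0,0,17],[0.3,0,0,0,0,0,17],[0.4,0,0,0,0,0,17],[0.5,0,0,0,0,0,17],[0.5,0,0,0,0,0,17],[0.5,0,0,0,0,0,17],[0.5,0,0,0,0,0,17]],
])

```text
time: 13.75
ee_pos: [530.2, -34.3, 179.4]
eef_rot: [0.761, 0.649, -0.001, -0.0]
contact_force: [1.6, -7.0, -3.3]
grip_width: 17.9
finger_force: 30.0
```

Run:
```python
from h import *
st(); s=monitor.read_state(); print(s['ft_torque'])
```

```text
t 13.75 tcp mould [ 32.5   37.79 179.44] F mould [ 6.66  2.68 -3.33] grip 17.9 30.0 tool rot err [ 0.0021 -0.0013  0.0012]
[-1.07964519 -0.23633908 -0.0476783 ]
```

Request:
arm_command([
  [[0.1,0,0,0,0,0,17],[0.2,0,0,0,0,0,17],[0.3,0,0,0,0,0,17],[0.3,0,0,0,0,0,17],[0.3,0,0,0,0,0,17],[0.3,0,0,0,0,0,17],[0.3,0,0,0,0,0,17],[0.3,0,0,0,0,0,17]],
])

```text
time: 14.42
ee_pos: [530.2, -34.2, 179.5]
eef_rot: [0.761, 0.649, -0.001, -0.0]
contact_force: [0.5, -8.5, -3.6]
grip_width: 17.7
finger_force: 30.0
```

Run:
```python
from h import *
st()
```

```text
t 14.42 tcp mould [ 32.36  37.8  179.45] F mould [ 8.37  1.79 -3.63] grip 17.7 30.0 tool rot err [ 0.0021 -0.0016  0.0012]
```

Request:
arm_command([
  [[0.1,0,0,0,0,0,17],[0.2,0,0,0,0,0,17],[0.3,0,0,0,0,0,17],[0.3,0,0,0,0,0,17],[0.3,0,0,0,0,0,17],[0.3,0,0,0,0,0,17],[0.3,0,0,0,0,0,17],[0.3,0,0,0,0,0,17]],
])

```text
time: 15.08
ee_pos: [530.3, -34.1, 179.5]
eef_rot: [0.761, 0.649, -0.001, -0.0]
contact_force: [-0.0, -9.8, -3.2]
grip_width: 17.3
finger_force: 30.0
```

Run:
```python
from h import *
st()
```

```text
t 15.08 tcp mould [ 32.24  37.82 179.48] F mould [ 9.7   1.51 -3.18] grip 17.3 30.0 tool rot err [ 0.0021 -0.0019  0.0011]
```

Request:
arm_command([
  [[0.1,0,0,0,0,0,17],[0.2,0,0,0,0,0,17],[0.2,0,0,0,0,0,17],[0.2,0,0,0,0,0,17],[0.2,0,0,0,0,0,17],[0.2,0,0,0,0,0,17],[0.2,0,0,0,0,0,17],[0.2,0,0,0,0,0,17]],
])

```text
time: 15.75
ee_pos: [530.3, -34.0, 179.5]
eef_rot: [0.761, 0.649, -0.001, -0.0]
contact_force: [-0.7, -10.7, -3.6]
grip_width: 17.3
finger_force: 30.0
```

Run:
```python
from h import *
st(); T=pose(); p,C=cam('wrist',T)
im=optics.grab_frame('wrist'); a=cv2.resize(im[0:300,160:400],(480,600)); save(a,'w6.png')
def H(t): return np.array([-38-62*np.cos(t)+6*np.sin(t),38,106+62*np.sin(t)+6*np.cos(t)])
for t in (1.4,1.6,1.7,1.8,1.9): print(t,((proj(p,C,W(*H(t)))-[160,0])*2).round())
```

```text
t 15.75 tcp mould [ 32.15  37.81 179.48] F mould [10.65  0.98 -3.56] grip 17.3 30.0 tool rot err [ 0.0021 -0.002   0.0011]
1.4 [243. 241.]
1.6 [242. 330.]
1.7 [242. 370.]
1.8 [242. 406.]
1.9 [242. 438.]
```

View pics/w6.png

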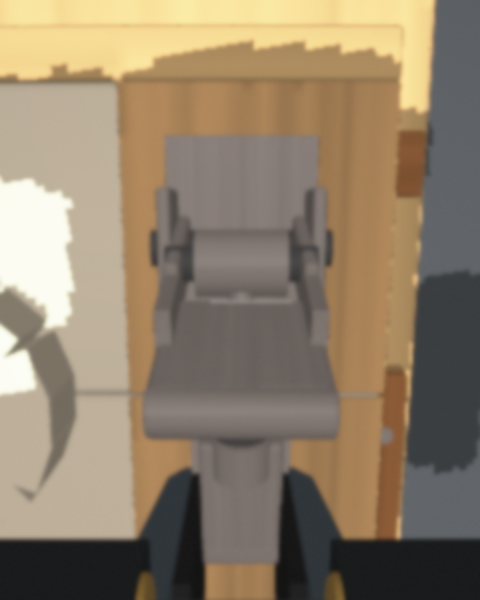

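The lever stands at ≈1.83 rad and the hook bears snugly: 10.7 N of pull, rising firmly at each step. I release the claw and rise straight up.

Request:
arm_command([
  [[0,0,0,0,0,0,20],[0,0,0,0,0,0,24],[0,0,0,0,0,0,30],[0,0,0,0,0,0,30],[0,0,-15,0,0,0,30],[0,0,-40,0,0,0,30],[0,0,-75,0,0,0,30],[0,0,-95,0,0,0,0]],
])

```text
time: 16.47
ee_pos: [531.0, -33.2, 277.2]
eef_rot: [0.761, 0.649, -0.0, 0.0]
contact_force: [0.4, 0.2, 0.3]
grip_width: 26.1
finger_force: 0.0
```

Run:
```python
from h import *
st(); T=pose(); p,C=cam('wrist',T)
im=optics.grab_frame('wrist'); a=cv2.resize(im[0:300,160:400],(480,600)); save(a,'w7.png')
def H(t): return np.array([-38-62*np.cos(t)+6*np.sin(t),38,106+62*np.sin(t)+6*np.cos(t)])
for t in (1.6,1.7,1.8,1.9,2): print(t,((proj(p,C,W(*H(t)))-[160,0])*2).round())
print('keeper top',((proj(p,C,W(24.5,38,109))-[160,0])*2).round())
rot=np.c_[-ex,ey,[0,0,-1]]@R.from_rotvec([0,-.4,0]).as_matrix()
go(W(-15.6,38,226),rot=rot); go(W(-15.6,38,260),rot=rot)
```

```text
t 16.47 tcp mould [ 31.21  38.39 277.22] F mould [-0.22  0.36  0.31] grip 26.1 0.0 tool rot err [ 0.0001 -0.0008  0.0011]
1.6 [239. 275.]
1.7 [239. 297.]
1.8 [239. 317.]
1.9 [239. 336.]
2 [239. 354.]
keeper top [239. 410.]
go [46.84 -1.9  54.07] [ 0.0042 -0.3991 -0.0018]
go [46.81 -1.75 20.07] [ 0.0042 -0.3991 -0.0018]
```

View pics/w7.png

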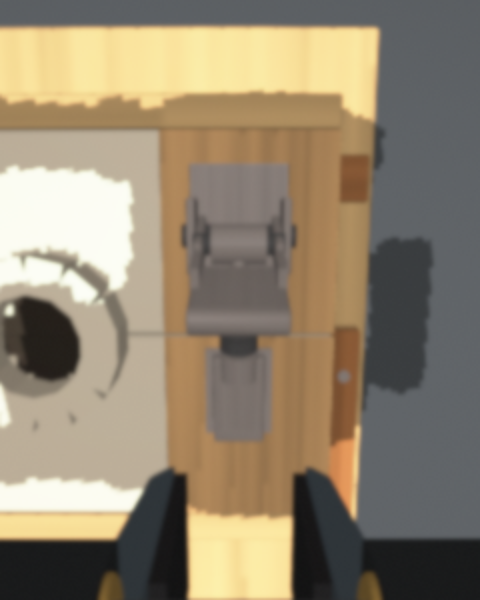

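The claw stays hooked over the keeper (tip at row 440) with the lever at ≈1.8 rad (end at row ~322). I tilt the tool 0.4 rad and set the closed fingertips beside the handle's pushing face.

Request:
arm_command([
  [[15,-0.3,0,0,-0.12,0,0],[30,-0.3,5,0,-0.24,0,0],[47,-0.3,12,0,-0.36,0,0],[47,-0.3,20,0,-0.4,0,0],[47,-0.3,35,0,-0.4,0,0],[47,-0.3,48,0,-0.4,0,0],[47,-0.3,51,0,-0.4,0,0],[47,-0.3,51,0,-0.4,0,0]],
])

```text
time: 17.18
ee_pos: [537.2, 13.2, 222.7]
eef_rot: [0.745, 0.636, -0.153, 0.128]
contact_force: [0.5, 1.0, -0.1]
grip_width: 0.1
finger_force: 0.0
```

```bash
cat >> h.py <<'E'
def corner():
    T=pose(); return M(T[:3,3]+T[:3,:3]@np.array([16,0,78]))
def path(ths,r,over=0):
    "tool-axes deltas (x,z) to put corner at distance r on handle face at each angle"
    T=pose(); c=corner()
    for i,t in enumerate(ths):
        rr=r[i]; q=np.array([-38-rr*np.cos(t)+6*np.sin(t),106+rr*np.sin(t)+6*np.cos(t)])
        d=T[:3,:3].T@((q[0]-c[0])*ex+np.array([0,0,q[1]-c[2]])); print(t,q.round(1),d.round(2))
E
python3 - <<'E'
from h import *
st(); print('corner',corner().round(1))
path([1.83,1.6,1.4,1.2,1.0,.8,.6,.4,.2,0],[45,45,46,48,50,51,52,52,52,52])
E
```

```text
t 17.18 tcp mould [-15.56  37.23 222.7 ] F mould [-1.01  0.31 -0.1 ] grip 0.1 0.0 tool rot err [ 4.000e-03 -4.013e-01  3.000e-04]
corner [  0.2  36.9 144.6]
1.83 [-20.7 148. ] [ 17.9   -0.04 -11.19]
1.6 [-30.7 150.8] [ 26.01  -0.06 -17.72]
1.4 [-39.9 152.4] [ 33.89  -0.07 -22.75]
1.2 [-49.8 152.9] [ 42.78  -0.09 -27.13]
1.0 [-60.  151.3] [ 52.76  -0.09 -29.63]
0.8 [-69.2 146.8] [ 63.07  -0.08 -29.06]
0.6 [-77.5 140.3] [ 7.323e+01 -7.000e-02 -2.636e+01]
0.4 [-83.6 131.8] [ 8.211e+01 -4.000e-02 -2.086e+01]
0.2 [-87.8 122.2] [ 8.973e+01 -1.000e-02 -1.370e+01]
0 [-90. 112.] [ 9.577e+01  3.000e-02 -5.170e+00]
```

Request:
arm_command([
  [[9,0.8,-6,0,0,0,0],[17.9,0.8,-11.2,0,0,0,0],[22,0.8,-14.5,0,0,0,0],[26,0.8,-17.7,0,0,0,0],[30,0.8,-20.2,0,0,0,0],[34,0.8,-22.8,0,0,0,0],[38.4,0.8,-25,0,0,0,0],[42.8,0.8,-27.1,0,0,0,0]],
])

```text
time: 17.85
ee_pos: [546.5, 62.5, 232.1]
eef_rot: [0.746, 0.636, -0.152, 0.129]
contact_force: [0.1, -6.6, -1.3]
grip_width: 0.3
finger_force: 2.8
```

Run:
```python
from h import *
st(); print('corner',corner().round(1))
path([1.2,1.0,.8,.6,.4,.2,0],[48,50,51,52,52,52,52])
```

```text
t 17.85 tcp mould [-65.68  38.64 232.06] F mould [ 6.5   1.16 -1.27] grip 0.3 2.8 tool rot err [ 0.0019 -0.4014  0.0009]
corner [-49.9  38.5 154. ]
1.2 [-49.8 152.9] [0.31 0.   1.06]
1.0 [-60.  151.3] [ 1.029e+01 -1.000e-02 -1.440e+00]
0.8 [-69.2 146.8] [ 2.059e+01 -1.000e-02 -8.700e-01]
0.6 [-77.5 140.3] [ 3.075e+01 -1.000e-02  1.830e+00]
0.4 [-83.6 131.8] [ 3.964e+01 -1.000e-02  7.330e+00]
0.2 [-87.8 122.2] [4.725e+01 1.000e-02 1.449e+01]
0 [-90. 112.] [5.330e+01 2.000e-02 2.302e+01]
```

Resistance of 6.5 N shows the spring is loading, so the hook holds. Continue.

Request:
arm_command([
  [[5,0,-0.2,0,0,0,0],[10.3,0,-1.4,0,0,0,0],[15.4,0,-1.2,0,0,0,0],[20.6,0,-0.9,0,0,0,0],[25.7,0,0.4,0,0,0,0],[30.8,0,1.9,0,0,0,0],[35.3,0,4.4,0,0,0,0],[39.6,0,7.3,0,0,0,0]],
])

```text
time: 18.52
ee_pos: [551.9, 95.8, 209.9]
eef_rot: [0.746, 0.636, -0.152, 0.129]
contact_force: [-0.0, -3.1, 2.0]
grip_width: 0.1
finger_force: 1.7
```

Run:
```python
from h import *
st(); print('corner',corner().round(1))
path([.4,.3,.2,.1,0],[52]*5)
```

```text
t 18.52 tcp mould [-99.48  38.77 209.87] F mould [3.06 0.44 1.95] grip 0.1 1.7 tool rot err [ 0.0014 -0.401   0.0009]
corner [-83.8  38.7 131.8]
0.4 [-83.6 131.8] [-0.17  0.    0.11]
0.3 [-85.9 127.1] [3.81 0.   3.5 ]
0.2 [-87.8 122.2] [7.44 0.01 7.27]
0.1 [-89.1 117.2] [1.067e+01 1.000e-02 1.139e+01]
0 [-90. 112.] [13.48  0.02 15.8 ]
```

Request:
arm_command([
  [[1.9,0,1.7,0,0,0,0],[3.8,0,3.5,0,0,0,0],[5.6,0,5.4,0,0,0,0],[7.4,0,7.3,0,0,0,0],[9.1,0,9.3,0,0,0,0],[10.7,0,11.4,0,0,0,0],[12.1,0,13.6,0,0,0,0],[13.5,0,15.8,0,0,0,0]],
])

```text
time: 19.18
ee_pos: [552.6, 101.7, 189.5]
eef_rot: [0.746, 0.636, -0.152, 0.129]
contact_force: [-1.6, -1.2, 19.6]
grip_width: 0.3
finger_force: 9.9
```

Run:
```python
from h import *
st(); print('corner',corner().round(1))
```

```text
t 19.18 tcp mould [-105.37   38.55  189.54] F mould [ 1.44 -1.37 19.63] grip 0.3 9.9 tool rot err [ 0.0021 -0.4012  0.0008]
corner [-89.6  38.4 111.5]
```

The lever is against its stop (19.6 N up at the flat height, 111.5 mm). I retreat.

Request:
arm_command([
  [[-2,0,-4.6,0,0,0,0],[-6,0,-14,0,0,0,0],[-12,0,-28,0,0,0,0],[-24,0,-55,0,0,0,0],[-35,0,-83,0,0,0,0],[-35,0,-83,0,0,0,0],[-35,0,-83,0,0,0,0],[-35,0,-83,0,0,0,0]],
])

```text
time: 19.85
ee_pos: [552.6, 101.8, 279.9]
eef_rot: [0.746, 0.636, -0.152, 0.128]
contact_force: [-0.9, 0.1, 0.6]
grip_width: 0.3
finger_force: 0.0
```

Run:
```python
from h import *
st(); T=pose(); p,C=cam('wrist',T); im=optics.grab_frame('wrist')
for n in ['handle_end','keeper','claw','lever_pivot']: print(n,[(np.round(d['uv'],1).tolist(),round(d['p'],2)) for d in finder.spot_in('wrist',n)[:2]])
for n in ['handle_end','claw']: print('top');optics.grab_frame('top'); print(n,[(np.round(d['uv'],1).tolist(),round(d['p'],2)) for d in finder.spot_in('top',n)[:2]])
p2,C2=cam('top')
def H(t): return np.array([-38-62*np.cos(t)+6*np.sin(t),38,106+62*np.sin(t)+6*np.cos(t)])
for t in (0,.3,1,1.8): print(t,proj(p,C,W(*H(t))).round(1),proj(p2,C2,W(*H(t))).round(1))
```

```text
t 19.85 tcp mould [-105.5    38.49  279.86] F mould [ 0.06 -0.88  0.61] grip 0.3 0.0 tool rot err [ 0.0021 -0.4007  0.0009]
handle_end [([278.0, 162.9], 0.62)]
keeper [([226.1, 245.3], 0.97), ([444.1, 365.6], 0.95)]
claw [([280.8, 202.5], 0.81)]
lever_pivot [([237.4, 132.5], 0.89)]
top
handle_end [([274.6, 240.0], 0.6), ([251.7, 225.7], 0.59)]
top
claw [([262.7, 227.7], 0.7)]
0 [279.8 133.2] [232.1 219.5]
0.3 [279.8 152.8] [232.8 219.5]
1 [279.7 219.1] [240.7 220.8]
1.8 [279.8 274.7] [255.9 223.4]
```

Request:
arm_command([
  [[16,0,37,0,0,0,0],[26,0,62,0,0,0,0],[31,0,73,0,0,0,0],[33,0,78,0,0,0,0],[33.7,0,79.8,0,0,0,0],[33.7,0,79.8,0,0,0,0],[33.7,0,79.8,0,0,0,0],[33.7,0,79.8,0,0,0,0]],
])

```text
time: 20.97
ee_pos: [553.2, 101.9, 194.4]
eef_rot: [0.746, 0.636, -0.151, 0.129]
contact_force: [-0.0, 0.1, 0.5]
grip_width: 0.3
finger_force: 0.0
```

Run:
```python
from h import *
st(); print('corner',corner().round(1))
```

```text
t 20.97 tcp mould [-105.67   39.09  194.35] F mould [-0.12 -0.05  0.45] grip 0.3 0.0 tool rot err [ 3.000e-04 -4.003e-01  1.100e-03]
corner [-90.   39.1 116.3]
```

Request:
arm_command([
  [[-6,0,-14,0,0,0,0],[-20,0,-46,0,0,0,0],[-34,0,-80,0,0,0,0],[-34,0,-80,0,0,0,0],[-34,0,-80,0,0,0,0],[-34,0,-80,0,0,0,0],[-34,0,-80,0,0,0,0],[-34,0,-80,0,0,0,0]],
])

```text
time: 21.63
ee_pos: [552.4, 101.6, 279.3]
eef_rot: [0.746, 0.636, -0.153, 0.128]
contact_force: [-0.2, -0.3, 0.7]
grip_width: 0.8
finger_force: 0.0
```

Run:
```python
from h import *
st(); print(ctrl.finish_job())
```

```text
t 21.63 tcp mould [-105.21   38.34  279.25] F mould [ 0.37 -0.19  0.71] grip 0.8 0.0 tool rot err [ 0.0037 -0.4016  0.0005]
the job is handed in; nothing more can be done
None
```

I handed the job in at 21.6 s: the halves are shut, the claw is drawn snug on the keeper and the lever lies flat over centre. The hand-in gave no verdict, the lever was checked by touch and force rather than in a final picture, and I viewed 11 pictures, one over the limit of 10.

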